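# Set the field probe to the orange mark

### The job

Release the position lock of the probe positioner: pinch its two orange tabs together and turn the lock knob clockwise all the way. Then crank the handwheel by its orange handle until the carriage's red pointer stands on the white line of the orange clip on the scale (not the blue clip). Leave the lock released and the pointer at rest there; do not touch the carriage or the probe on it, and leave the other things on the table where they are.

Things in the scene. Friction and masses are not known exactly. Their poses are not given: they have to be found in the camera images.
- positioner: Screw positioner fixed to the table, place and yaw (up to 0.35 rad) differing each time: aluminium base plate 140 x 470 x 12 mm (x, y, z). Origin on the table; its y axis is the slide direction. In its frame, all on x = 0: lock knob axis at y = -185 mm, handwheel axis at -60, carriage at about +135. White scale bar along y at x = +56 mm (far side), its top 40 mm high.
- wheel_axis (a point): Point on the upright axis of the handwheel, level with the wheel disc's upper face, 72 mm above the table. Disc: black, 100 mm diameter, 10 mm thick, with 12 small steel teeth round the rim, out to 56 mm from the axis; steel hub of 17 mm radius, 5 mm proud of the disc.
- crank_handle (a point): Centre, half-way up, of the handwheel's orange upright crank handle: round, 18 mm diameter, 45 mm tall, from 72 to 117 mm above the table, 40 mm from the wheel axis, fixed to the wheel. Starts on the carriage side. A sideways push of about 2 N turns the wheel (it need not be grasped); the wheel stays where it is left.
- handwheel (a joint): Handwheel angle in rad, growing clockwise seen from above; starts near 0. One turn (6.283) clockwise drives the carriage 12 mm away from the wheel (+y of the positioner), one turn anticlockwise 12 mm towards it. The carriage cannot be pushed directly. While locked, a pawl between the teeth lets the wheel move only a few degrees.
- pointer_tip (a point): Tip of the thin red pointer on the carriage (2.5 mm wide along the slide), 45 mm above the table, at x = +48 mm of the positioner; it moves with the carriage along the positioner's y, beside the scale bar. The carriage can travel 42 mm either way from its start.
- orange_clip: Orange clip sitting on the white scale bar, 9 mm wide along the slide, with a white line across its middle; origin at the line, on the bar's top (40 mm above the table), 7 mm in x from the pointer's tip line. Axes parallel to the positioner's. This is the setting wanted; it lies 14 to 32 mm from the pointer's start along the slide, on either side of it.
- blue_clip: Blue clip of the same shape on the scale bar, on the other side of the pointer: an earlier setting, to be ignored.
- lock_grip (a point): Point on the lock knob's upright axis at the middle height of its two tabs, 89 mm above the table, 125 mm from the wheel axis. Knob: black drum of 29 mm diameter, top 108 mm high, on a grey tower 55 mm high. A red pawl arm, 66 to 73 mm high, reaches 74 mm from its axis to the wheel's teeth when locked.
- lock_knob (a joint): Lock knob angle in rad: 0 locked (pawl pointing at the handwheel), grows clockwise seen from above to the stop at 1.25, fully released; it must end beyond 1.0. Turns easily once both tabs are in.
- tab_a (a joint): How far the orange tab on the knob's +x side (positioner frame, when locked) is pressed in, m: 0 out, 0.007 fully in (5 N). Tabs are 20 mm wide, 30 mm tall (74 to 104 mm above the table), 56 mm over their outer faces, 42 mm when both are fully in. Both must be in by 4 mm or more, or the knob will not turn: centre the grip well. They turn with the knob and spring out when let go.
- tab_b (a joint): The same for the opposite tab, on the knob's -x side when locked.
- carriage: Carriage, an aluminium block 78 x 50 x 30 mm (24 to 54 mm above the table; origin at its centre), with the field probe on it: orange foot 36 x 36 x 14 mm, white stalk and black ball of 32 mm diameter, its top 165 mm above the table. Do not touch.
- screwdriver: Loose orange-handled screwdriver lying on the table in front of the positioner. Leave alone.
- insulator: Loose orange insulator foot, 50 x 50 mm, 58 mm tall; origin under it. Leave alone.
- attenuator: Loose dark steel cylinder, 44 mm diameter, 62 mm tall; origin under it. Leave alone.
- adapter: Loose brass adapter, 28 mm diameter, 36 mm tall; origin under it. Leave alone.
- wood_block: Loose wooden block 60 x 100 x 40 mm; origin under it. Leave alone.
- meter: Loose black hand meter 70 x 130 x 32 mm lying flat; origin under it. Leave alone.
- wrench: Loose steel wrench lying flat. Leave alone.

How it is judged:
By the outcome, as a careful person would: the job done as asked, in the order asked, and still so for the second after the job is handed in, with the robot touching nothing.
It also fails if it takes over 64 s, if anything falls off the work surface, if the arm or the gripper's body presses on something with over 40 N, if the wrist force passes 120 N, or if a joint passes its speed limit or range.

### The arm

A 6-joint arm with a two-finger parallel gripper is mounted at the origin on the work surface. World frame = base frame: x ahead of the robot, y to its left, z up, the work surface at z = 0. Lengths are in m, angles in rad, forces in N, time in s.
With the tool pointing down it reaches from about 0.375 to 0.975 m from the base axis. Payload 3.8 kg.
Tool frame: the origin (TCP) lies where the fingers leave the gripper's body, on its centre line; the fingertips stand 73 mm ahead of it and the grasp point (between the pads) lies 54 mm ahead of it; z points along the fingers, y is the line along which they close (so a half turn about z gives the same grasp; the last joint's range is limited). The gripper opens to 85 mm and grips with 20 to 120 N. Pads are 22 mm wide; open, the fingers measure 114 mm over their backs; the gripper's body (76 mm by 85 mm) begins 54 mm behind the grasp point. The pads swing forward as they close: fully open they stand 13 mm farther back than shut.
Start: joints at [1.077, 0.264, 1.604, -0, 1.274, -0.037], TCP at [0.298, 0.606, 0.304] pointing down, gripper open.
Joint ranges: [-2.63, 2.63], [-0.94, 2.18], [0.31, 2.57], [-1.31, 4.45], [0, 2.66], [-2.55, 2.55]. Speed limits (rad/s): [2.57, 2.57, 3.14, 3.14, 3.14, 3.14].

### API

Orientations are given as a rotation vector (axis times angle).
In Python, from workcell import read_state, viewer, bot gives the robot as it stands.
- The arm moves only by the tool jog_arm, never from a script. Its argument "increments" is a list that holds one entry, the list of rows, each a list of 7 numbers: the shift along the tool's x, y, z in units of 30 mm (1.0 is 30 mm), then the turn, a rotation vector about the tool's x, y, z in units of 6 degrees (1.0 is 6 degrees), then the opening, from -1 (shut) to 1 (fully open). A call has exactly 5 rows; each row shifts and turns the commanded pose from where the row before left it, along the tool's axes as they then stand; what a row does not reach is not made up. A row lasts 1/12 s, in which the tool goes at most 41.7 mm and 7.16 degrees, less where a joint would pass 70% of its speed; a pose out of reach is approached as far as the arm can. A call is refused whole if a number of a shift passes 1 or a number of a turn 1, either way. A call with a gripper value outside its range is refused whole. The fingers move at their own pace and stop on an object; "force" is the grip in N (left out, the last holds). Time passes only in rows, so rows that do not move let the fingers close, or fill a call up. It gives the time, the measured TCP pose, the force, the opening and the grip force at its end, in the units of the state.
- read_state(): the state, without advancing time (a new reading comes with each control period).
- viewer.read_camera(name): name is "scene" or "top"; returns (picture, depth): 480x640x3 uint8, blue, green, red; 480x640 float32, m along the optical axis (not along the pixel's ray), 0 where there is no reading.
- viewer.camera_params(name): a dict with "fx", "fy", "cx", "cy" (pixels), "R" (3x3) and "t" (3): a world point X has camera coordinates R X + t. Camera axes: x right, y down, z forward; pixel columns grow to the right and rows downward; lengths in m; the calibration is good to about 2 mm. A picture is of the moment at which its call begins. camera_params takes no time and is no camera call.
- bot.finish_job(): hands the job in; it is judged then, once.
The state is a dict: "time": time; "q": joint angles; "joint_vel": joint speeds; "joint_torque": joint torques, N m; "tool_pos": TCP position; "tcp_rot": TCP orientation; "wrist_force": force on the tool from outside, world axes, zero at the start; "torque": the same for the moment, N m; "width": opening from 0.0 (shut) to 1.0 (fully open); "grip_force": force on a finger pad.
Only numpy, scipy, OpenCV 4.12 (cv2) and the standard library are available. Lean on these libraries where they do the work, as an engineer would, in place of code of your own. Each camera call takes 0.05 s, during which the arm holds its last target. There are 200 camera calls.

## Working session

There is one attempt and no reset: what is moved stays moved. The work goes in short steps, Python scripts to look and compute and a tool call to move; the robot and the scene stay as the last step left them, time stands still between calls to the robot, and variables do not carry over. Pictures are saved under pics/ and viewed, at most 12 in all, crops included, and the job is handed in when it is done.

Besides the shell and the picture viewer there is one more tool, called after "Request:" by a JSON object that holds its "api" and its "payload". jog_arm: Moves the arm, as the interface text tells. Its arguments: {"type":"object","properties":{"increments":{"type":"array","items":{"type":"array","items":{"type":"array","items":{"type":"number"}}}},"force":{"type":"number"}},"required":["increments"]}

```bash
mkdir -p pics; ls
python3 - <<'E'
from workcell import read_state, viewer, bot
import cv2,pickle,numpy as np
d={}
for n in("scene","top"):
    im,z=viewer.read_camera(n);p=viewer.camera_params(n);d[n]=(im,z,p)
    cv2.imwrite(f"pics/{n}0.png",im)
    print(n,p["fx"],p["cx"],p["cy"],(-p["R"].T@p["t"]).round(3),p["R"].round(2).tolist())
pickle.dump(d,open("d0.pkl","wb"))
s=read_state();print(s)
E
```

```text
pics
scene 541.3719762693852 321.91910514648913 242.4211445591911 [ 1.14  -0.225  0.557] [[0.38, 0.93, 0.02], [0.55, -0.2, -0.81], [-0.75, 0.32, -0.58]]
top 531.096257808386 324.5655130516646 237.76721621116988 [0.428 0.045 1.023] [[0.02, -1.0, 0.02], [-0.99, -0.02, -0.16], [0.16, -0.02, -0.99]]
{'time': 0.1, 'q': array([ 1.07709906e+00,  2.64699032e-01,  1.60525700e+00, -8.26594333e-06,
        1.27373906e+00, -3.68979117e-02]), 'joint_vel': array([-0.00071047, -0.00050548, -0.00276949, -0.00052738,  0.00059737,
       -0.00058972]), 'joint_torque': array([ 1.44252816e-03, -5.16706574e+01, -3.68589985e+01, -5.80265487e-05,
        6.27834190e-03,  3.21569382e-05]), 'tool_pos': array([0.29747834, 0.60532281, 0.30266153]), 'tcp_rot': array([-0.71118926, -3.05947523,  0.00318966]), 'wrist_force': array([-0.36223511, -0.28179824,  0.31237158]), 'torque': array([0.03137806, 0.01007768, 0.01736018]), 'grip_force': 0.0, 'width': 0.9987982484033596}
```

View pics/top0.png

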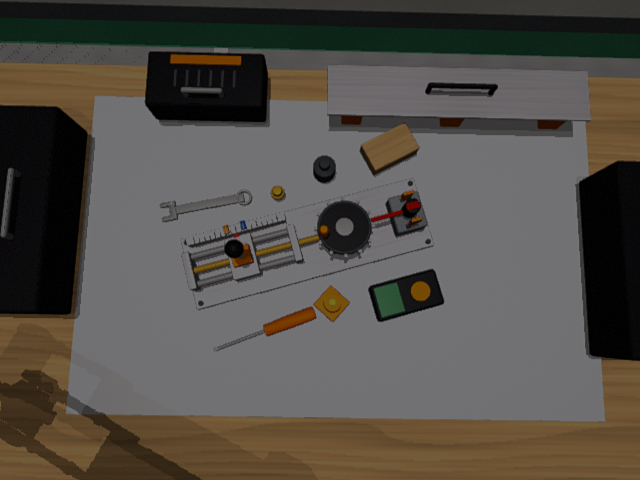

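View pics/scene0.png

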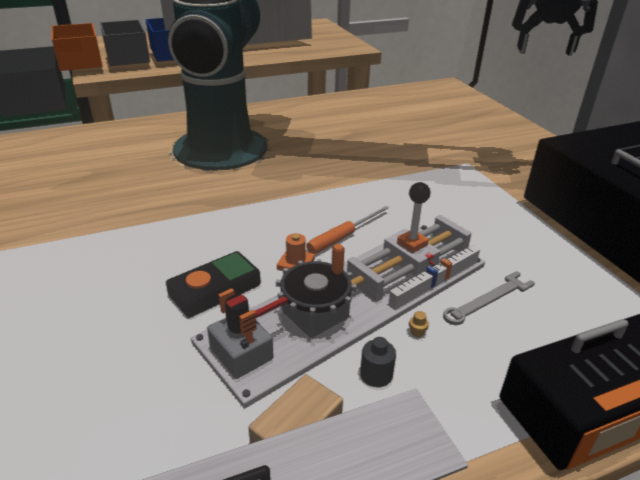

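Top view: knob at about (410,208), wheel hub (344,227), carriage (240,255). The orange clip (226,229) is on the far side of the pointer and the blue one (243,225) on the wheel side, so I need to crank clockwise.

```bash
cat > h.py <<'E'
import numpy as np,cv2
def cloud(z,p):
    v,u=np.mgrid[:480,:640]
    c=np.stack([(u-p["cx"])/p["fx"]*z,(v-p["cy"])/p["fy"]*z,z],-1)
    return (c-p["t"])@p["R"]
def ray(uv,h,p):
    d=p["R"].T@np.array([(uv[0]-p["cx"])/p["fx"],(uv[1]-p["cy"])/p["fy"],1]); o=-p["R"].T@p["t"]
    return o+d*(h-o[2])/d[2]
def mask(im,col):
    H,S,V=cv2.split(cv2.cvtColor(im,cv2.COLOR_BGR2HSV))
    r={"orange":(H>=6)&(H<=16)&(S>170)&(V>70),"red":((H<4)|(H>174))&(S>150)&(V>60),"blue":(H>95)&(H<125)&(S>120)&(V>50)}
    return r[col].astype(np.uint8)
def blobs(m,amin=4):
    n,_,st,c=cv2.connectedComponentsWithStats(m)
    return [(c[i].round(1).tolist(),int(st[i,4]),i) for i in range(1,n) if st[i,4]>=amin]
E
python3 - <<'E'
import pickle,numpy as np,cv2
from h import *
d=pickle.load(open("d0.pkl","rb"))
for n in d:
    im,z,p=d[n];P=cloud(z,p);print(n)
    for c in("orange","red","blue"):
        m=mask(im,c);_,lab=cv2.connectedComponents(m)
        for ct,a,i in blobs(m,5):
            q=P[(lab==i)&(z>0)];
            if len(q) and 0.005<np.median(q[:,2])<.2 and abs(q[:,1].mean())<.6: print(c,ct,a,np.median(q,0).round(4),q.min(0).round(3),q.max(0).round(3))
    x,y,h=P[...,0],P[...,1],P[...,2]
    v=im.max(-1)
    near=(z>0)&(abs(h-.072)<.004)&(x>.3)&(x<.65)&(abs(y)<.25)&(v<70)
    _,lab,st,c=cv2.connectedComponentsWithStats(near.astype(np.uint8))
    i=1+st[1:,4].argmax();q=P[lab==i];print("disc",st[i],cv2.minEnclosingCircle(q[:,:2].astype(np.float32)),q.mean(0))
    k=(z>0)&(h>.102)&(h<.113)&(x>.3)&(x<.65)&(abs(y+.12)<.08); q=P[k];print("knobtop",k.sum(),q.mean(0),q.min(0),q.max(0))
    pl=(z>0)&(abs(h-.012)<.004)&(x>.25)&(x<.65)&(abs(y)<.4)
    _,lab,st,c=cv2.connectedComponentsWithStats(cv2.morphologyEx(pl.astype(np.uint8),cv2.MORPH_CLOSE,np.ones((3,3))))
    i=1+st[1:,4].argmax();q=P[(lab==i)&pl];print("plate",st[i],cv2.minAreaRect(q[:,:2].astype(np.float32)))
im=d["top"][0];a=cv2.resize(im[180:320,175:310],None,fx=4,fy=4,interpolation=cv2.INTER_CUBIC)
b=cv2.resize(im[180:250,370:435],None,fx=4,fy=4,interpolation=cv2.INTER_CUBIC)
o=np.zeros((560,800,3),np.uint8);o[:,:540]=a;o[:280,540:]=b
cv2.imwrite("pics/c0.png",cv2.convertScaleAbs(o,alpha=1.6))
E
```

```text
scene
orange [75.7, 46.4] 1843 [-0.6233 -0.2726  0.0779] [-0.793 -0.329  0.019] [-0.608 -0.213  0.111]
orange [420.5, 239.6] 17 [0.5608 0.1895 0.0675] [0.556 0.181 0.066] [0.569 0.197 0.069]
orange [413.6, 243.2] 12 [0.5658 0.1743 0.0675] [0.562 0.17  0.066] [0.571 0.179 0.069]
orange [246.8, 314.2] 38 [ 0.6651 -0.1189  0.1032] [ 0.662 -0.127  0.102] [ 0.67  -0.11   0.106]
orange [618.8, 395.6] 768 [0.9158 0.2218 0.0899] [0.906 0.193 0.087] [0.926 0.261 0.092]
orange [598.6, 442.0] 884 [0.9354 0.1798 0.0475] [0.933 0.159 0.017] [0.937 0.265 0.082]
red [430.2, 256.1] 9 [0.5885 0.1924 0.0536] [0.587 0.188 0.052] [0.59  0.197 0.054]
red [235.6, 300.5] 114 [ 0.6412 -0.1262  0.1075] [ 0.632 -0.137  0.106] [ 0.649 -0.115  0.109]
red [271.0, 305.1] 127 [ 0.6281 -0.0773  0.0724] [ 0.617 -0.101  0.07 ] [ 0.638 -0.054  0.074]
blue [159.3, 38.7] 633 [-0.6241 -0.0272  0.0798] [-0.791 -0.052  0.019] [-0.605  0.005  0.111]
blue [431.4, 270.3] 23 [0.6136 0.1805 0.0472] [0.606 0.177 0.045] [0.62  0.187 0.049]
disc [ 278  263   74   47 2079] ((0.6127991080284119, -0.013267427682876587), 0.05685642734
[... 1180 characters left out ...]
  0.102] [ 0.648 -0.113  0.11 ]
red [386.8, 215.5] 132 [ 0.6286 -0.0844  0.0717] [ 0.618 -0.112  0.052] [ 0.639 -0.055  0.077]
red [236.4, 234.9] 17 [0.59   0.1932 0.0513] [0.586 0.188 0.042] [0.596 0.197 0.055]
blue [242.4, 224.5] 29 [0.6111 0.183  0.0471] [0.604 0.178 0.043] [0.618 0.188 0.051]
disc [ 317  203   55   52 1790] ((0.6058370471000671, -0.006272748112678528), 0.05079903081059456) [ 0.60446106 -0.00741372  0.07131115]
knobtop 199 [ 0.63588705 -0.12572151  0.10558243] [ 0.61254177 -0.14047995  0.10209683] [ 0.64992144 -0.11152949  0.11043489]
plate [ 193  218  241   91 5415] ((0.5556696057319641, 0.052546948194503784), (0.07519128173589706, 0.469474196434021), 16.279333114624023)
```

View pics/c0.png

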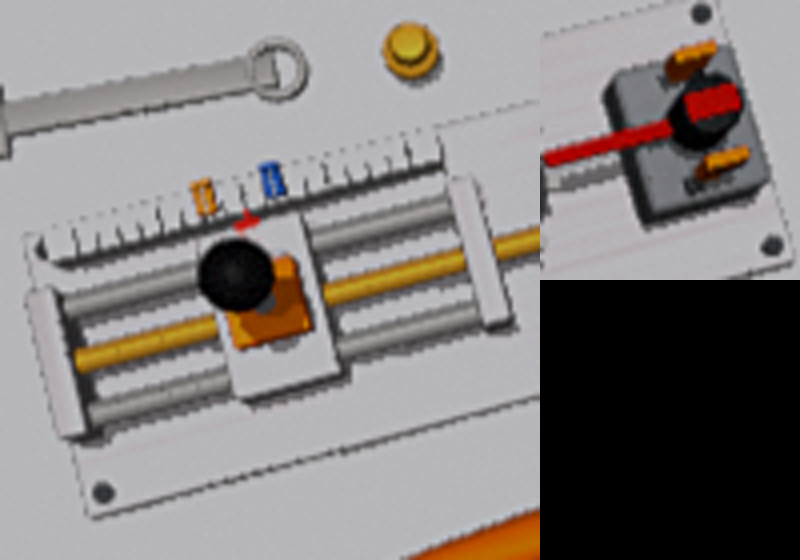

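Crop: red pointer at about (236,235), orange clip (226,229), tabs at about (408,194) and (417,220), and plate screws at (201,303), (428,241), (410,183). Next I compute the frame from these.

Run:
```python
import pickle,numpy as np,cv2
from h import *
d=pickle.load(open("d0.pkl","rb"))
im,z,p=d["top"]
A,B,C=[ray(u,.012,p)[:2] for u in((200.75,303),(428,241.25),(410.25,183))]
print("screws",A,B,C,"yaw",np.arctan2(-(B-A)[0]*-1*-1,0) if 0 else np.arctan2((B-A)[0],-(B-A)[1]),"yaw from BC",np.arctan2(*(C-B)[::-1]),"mid",(B+C)/2)
for n in d:
    im,z,p=d[n];P=cloud(z,p)
    H,S,V=cv2.split(cv2.cvtColor(im,cv2.COLOR_BGR2HSV))
    near=(z>0)&(abs(P[...,0]-.635)<.045)&(abs(P[...,1]+.127)<.045)
    o=near&(H>=5)&(H<=20)&(S>130)&(P[...,2]>.098)&(P[...,2]<.112)
    for ct,a,i in blobs(o.astype(np.uint8),4): print(n,"tab",ct,a,P[cv2.connectedComponents(o.astype(np.uint8))[1]==i].mean(0).round(4))
    k=near&~((H>=5)&(H<=20)&(S>130))&(P[...,2]>.103)
    q=P[k][:,:2].astype(np.float32);print(n,"drum",len(q),cv2.minEnclosingCircle(q),cv2.minAreaRect(q))
    hub=(z>0)&(abs(P[...,0]-.605)<.03)&(abs(P[...,1]+.007)<.03)&(abs(P[...,2]-.077)<.006)&(V>85)&(S<60)
    q=P[hub];print(n,"hub",len(q),q.mean(0).round(4),cv2.minEnclosingCircle(q[:,:2].astype(np.float32)))
    oc=(z>0)&(H>=5)&(H<=20)&(S>100)&(abs(P[...,1]-.21)<.025)&(abs(P[...,0]-.603)<.02)&(P[...,2]>.036)
    q=P[oc];print(n,"oclip",len(q),np.argwhere(oc).mean(0)[::-1],q.mean(0).round(4),"z",q[:,2].min(),q[:,2].max())
```

```text
screws [0.46549593 0.25987867] [ 0.59173479 -0.17161553] [ 0.70725522 -0.13826995] yaw 0.28461918171851347 yaw from BC 0.2810165444917976 mid [ 0.64949501 -0.15494274]
scene tab [225.9, 293.3] 90 [ 0.6179 -0.1327  0.1022]
scene tab [246.6, 315.4] 96 [ 0.6662 -0.1193  0.1021]
scene drum 301 ((0.645389199256897, -0.12129330635070801), 0.019962375983595848) ((0.645122766494751, -0.12553641200065613), (0.03605997934937477, 0.027739733457565308), 5.643864631652832)
scene hub 294 [ 0.6065 -0.0058  0.0763] ((0.6024736166000366, -0.0064421650022268295), 0.02035357803106308)
scene oclip 75 [446.32       263.42666667] [0.6042 0.2135 0.0447] z 0.036600847346891834 0.04947355865958754
top tab [408.2, 192.6] 35 [ 0.6645 -0.118   0.1026]
top tab [416.1, 218.8] 40 [ 0.617  -0.1317  0.1026]
top drum 187 ((0.6436195373535156, -0.1234939843416214), 0.026370365172624588) ((0.6440300345420837, -0.12486942857503891), (0.049308545887470245, 0.027585847303271294), 6.469778537750244)
top hub 224 [ 0.6058 -0.0054  0.0759] ((0.6061756610870361, -0.005235256161540747), 0.015803761780261993)
top oclip 39 [225.66666667 228.97435897] [0.6021 0.214  0.0454] z 0.03859308297779832 0.052305366836372214
```

Request:
{"api": "jog_arm", "payload": {"increments": [[[-1,-0.8,0,0,0,0,1],[-1,-0.8,0,0,0,0,1],[-1,-0.8,0,0,0,0,1],[-1,-0.8,0,0,0,0,1],[-1,-0.8,0,0,0,0,1]]]}}

```text
time: 0.52
tool_pos: [0.3795, 0.4302, 0.3032]
tcp_rot: [-0.71, -3.06, 0.001]
wrist_force: [0.4, 0.8, -0.5]
width: 0.999
grip_force: 0.0
```

Request:
{"api": "jog_arm", "payload": {"increments": [[[-1,-0.8,0,0,0,0,1],[-1,-0.8,0,0,0,0,1],[-1,-0.8,0,0,0,0,1],[-1,-0.8,0,0,0,0,1],[-1,-0.8,0,0,0,0,1]]]}}

```text
time: 0.93
tool_pos: [0.4612, 0.2562, 0.3035]
tcp_rot: [-0.711, -3.06, 0.001]
wrist_force: [0.3, 0.6, -0.5]
width: 0.997
grip_force: 0.0
```

Request:
{"api": "jog_arm", "payload": {"increments": [[[-1,-0.8,0,0,0,0,1],[-1,-0.8,0,0,0,0,1],[-1,-0.8,0,0,0,0,1],[-1,-0.8,0,0,0,0,1],[-1,-0.8,0,0,0,0,1]]]}}

```text
time: 1.35
tool_pos: [0.5429, 0.0823, 0.3035]
tcp_rot: [-0.711, -3.059, 0.0]
wrist_force: [1.0, 0.5, -0.1]
width: 0.999
grip_force: 0.0
```

Request:
{"api": "jog_arm", "payload": {"increments": [[[-1,-0.8,0,0,0,0,1],[-1,-0.8,0,0,0,0,1],[-1,-0.8,0,0,0,0,1],[-1,-0.8,0,0,0,0,1],[-1,-0.8,0,0,0,0,1]]]}}

```text
time: 1.77
tool_pos: [0.6246, -0.0915, 0.3033]
tcp_rot: [-0.711, -3.059, -0.0]
wrist_force: [0.3, -1.0, 0.4]
width: 1.001
grip_force: 0.0
```

Request:
{"api": "jog_arm", "payload": {"increments": [[[0,0,0,0,0,1,1],[0,0,0,0,0,1,1],[0,0,0,0,0,1,1],[0,0,0,0,0,1,1],[0,0,0,0,0,1,1]]]}}

```text
time: 2.18
tool_pos: [0.6242, -0.0899, 0.3031]
tcp_rot: [-1.486, -2.766, 0.001]
wrist_force: [0.7, -0.3, 0.7]
width: 1.003
grip_force: 0.0
```

Request:
{"api": "jog_arm", "payload": {"increments": [[[0,0,0,0,0,1,1],[0,0,0,0,0,1,1],[0,0,0,0,0,0.93,1],[0,0,0,0,0,0,1],[0,0,0,0,0,0,1]]]}}

```text
time: 2.6
tool_pos: [0.6242, -0.0896, 0.3033]
tcp_rot: [-1.881, -2.515, 0.001]
wrist_force: [-0.7, 0.2, -0.6]
width: 0.996
grip_force: 0.0
```

```bash
cat > go.py <<'E'
import sys,numpy as np
from workcell import read_state
from scipy.spatial.transform import Rotation as R
def rel(x,y,z,yang=None):
    s=read_state();M=R.from_rotvec(s["tcp_rot"]).as_matrix()
    print("t",round(s["time"],2),"pos",s["tool_pos"].round(4),"yang",np.degrees(np.arctan2(M[1,1],M[0,1])).round(2),"zax",M[:,2].round(4),"F",s["wrist_force"].round(1),"Ftool",(M.T@s["wrist_force"]).round(1),"w",round(s["width"],3),"g",round(s["grip_force"],1),"q",s["q"].round(2))
    print("tool delta units",(M.T@(np.array([x,y,z])-s["tool_pos"])/.03).round(3))
if __name__=="__main__": rel(*map(float,sys.argv[1:4]))
E
python3 go.py .6413 -.1255 .143
```

```text
t 2.6 pos [ 0.6242 -0.0896  0.3033] yang 16.4 zax [-1.e-03  2.e-04 -1.e+00] F [-0.7  0.2 -0.6] Ftool [ 0.4 -0.7  0.6] w 0.996 g 0.0 q [-0.18  0.18  1.7  -0.    1.26 -0.47]
tool delta units [-1.311  0.213  5.344]
```

Request:
{"api": "jog_arm", "payload": {"increments": [[[-0.65,0.1,0,0,0,0,1],[-0.66,0.11,0,0,0,0,1],[0,0,1,0,0,0.03,1],[0,0,1,0,0,0,1],[0,0,1,0,0,0,1]]]}}

```text
time: 3.02
tool_pos: [0.6421, -0.1262, 0.2136]
tcp_rot: [1.885, 2.511, 0.001]
wrist_force: [0.0, 0.9, 0.2]
width: 1.004
grip_force: 0.0
```

Request:
{"api": "jog_arm", "payload": {"increments": [[[0,0,0.8,0,0,0,1],[0,0,0.8,0,0,0,1],[0,0,0.8,0,0,0,1],[0,0,0,0,0,0,1],[0,0,0,0,0,0,1]]]}}

```text
time: 3.43
tool_pos: [0.6401, -0.1253, 0.1399]
tcp_rot: [-1.885, -2.508, 0.003]
wrist_force: [0.5, 0.5, 0.1]
width: 0.998
grip_force: 0.0
```

```bash
python3 go.py .6413 -.1255 .140
python3 - <<'E'
from workcell import viewer
import cv2,numpy as np
im,_=viewer.read_camera("scene"); a=cv2.resize(im[230:390,180:330],None,fx=3,fy=3,interpolation=cv2.INTER_CUBIC)
im,_=viewer.read_camera("top"); b=cv2.resize(im[150:270,360:470],None,fx=3,fy=3,interpolation=cv2.INTER_CUBIC)
o=np.zeros((480,780,3),np.uint8);o[:,:450]=a;o[:360,450:780]=b
cv2.imwrite("pics/k1.png",cv2.convertScaleAbs(o,alpha=1.7))
E
```

```text
t 3.43 pos [ 0.6401 -0.1253  0.1399] yang 16.16 zax [-0.0045  0.0011 -1.    ] F [0.5 0.5 0.1] Ftool [ 0.3  0.6 -0.1] w 0.998 g 0.0 q [-0.23  0.36  1.79 -0.    0.99 -0.51]
tool delta units [-0.019  0.036 -0.002]
```

View pics/k1.png

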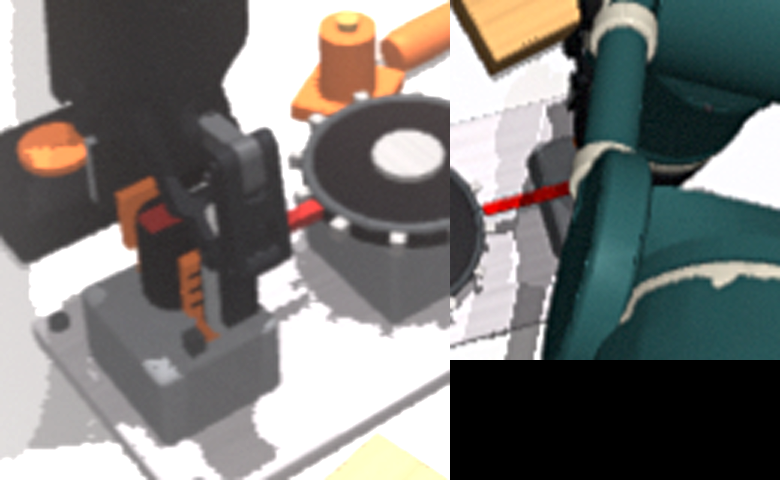

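The picture shows the open fingers on either side of the knob (drum at about (165,240), near tab (190,285) inside the right-hand finger). I'll close gently with 20 N.

Request:
{"api": "jog_arm", "payload": {"increments": [[[0,0.035,0,0,0,0,0.2],[0,0,0,0,0,0,0.2],[0,0,0,0,0,0,0.1],[0,0,0,0,0,0,0.1],[0,0,0,0,0,0,0.1]]], "force": 20}}

```text
time: 3.95
tool_pos: [0.6433, -0.1256, 0.1436]
tcp_rot: [1.888, 2.508, 0.001]
wrist_force: [-1.0, -0.4, 5.7]
width: 0.549
grip_force: 3.8
```

```bash
python3 go.py .6413 -.1255 .140
```

```text
t 3.95 pos [ 0.6433 -0.1256  0.1436] yang 16.08 zax [ 2.3e-03 -7.0e-04 -1.0e+00] F [-1.  -0.4  5.7] Ftool [-0.1 -1.1 -5.7] w 0.549 g 3.8 q [-0.23  0.36  1.79 -0.    0.99 -0.51]
tool delta units [ 0.022 -0.064  0.119]
```

Request:
{"api": "jog_arm", "payload": {"increments": [[[0,0,0,0,0,0,-0.2],[0,0,0,0,0,0,-0.2],[0,0,0,0,0,0,-0.2],[0,0,0,0,0,0,-0.2],[0,0,0,0,0,0,-0.2]]], "force": 20}}

```text
time: 4.37
tool_pos: [0.6419, -0.126, 0.1437]
tcp_rot: [-1.889, -2.51, 0.003]
wrist_force: [-7.1, -2.0, 11.3]
width: 0.481
grip_force: 21.2
```

```bash
python3 go.py .6413 -.1255 .140
```

```text
t 4.37 pos [ 0.6419 -0.126   0.1437] yang 16.08 zax [-0.0012 -0.0011 -1.    ] F [-7.1 -2.  11.3] Ftool [  0.   -7.4 -11.3] w 0.481 g 21.2 q [-0.23  0.36  1.79 -0.    0.99 -0.51]
tool delta units [ 0.022 -0.015  0.123]
```

Request:
{"api": "jog_arm", "payload": {"increments": [[[0,-0.03,-0.05,0,0,0.3,-0.2],[0,0,0,0,0,0.5,-0.2],[0,0,0,0,0,0.7,-0.2],[0,0,0,0,0,0.8,-0.2],[0,0,0,0,0,0.7,-0.2]]], "force": 25}}

```text
time: 4.78
tool_pos: [0.6415, -0.1261, 0.1438]
tcp_rot: [2.262, 2.179, -0.001]
wrist_force: [-2.5, -2.3, 4.0]
width: 0.482
grip_force: 26.8
```

```bash
python3 go.py .6413 -.1255 .140; python3 -c "
from workcell import read_state;print(read_state()['torque'])"
```

```text
t 4.78 pos [ 0.6415 -0.1261  0.1438] yang -2.15 zax [-3.e-04 -8.e-04 -1.e+00] F [-2.5 -2.3  4. ] Ftool [-2.4 -2.4 -4. ] w 0.482 g 26.8 q [-0.23  0.36  1.79 -0.    0.99 -0.19]
tool delta units [ 0.019 -0.006  0.126]
[-0.25811622  0.42528079 -0.01159147]
```

Turning freely (little torque), tabs in. On to the stop.

Request:
{"api": "jog_arm", "payload": {"increments": [[[0,0,0,0,0,0.9,-0.2],[0,0,0,0,0,0.9,-0.2],[0,0,0,0,0,0.9,-0.2],[0,0,0,0,0,0.9,-0.2],[0,0,0,0,0,0.9,-0.2]]]}}

```text
time: 5.2
tool_pos: [0.6411, -0.126, 0.1438]
tcp_rot: [-2.709, -1.59, 0.002]
wrist_force: [-3.9, -0.8, 4.4]
width: 0.483
grip_force: 26.8
```

Request:
{"api": "jog_arm", "payload": {"increments": [[[0,0,0,0,0,0.9,-0.2],[0,0,0,0,0,0.9,-0.2],[0,0,0,0,0,0.9,-0.2],[0,0,0,0,0,0.9,-0.2],[0,0,0,0,0,0.6,-0.2]]]}}

```text
time: 5.62
tool_pos: [0.6408, -0.1257, 0.1438]
tcp_rot: [-2.99, -0.961, 0.003]
wrist_force: [-5.6, -1.1, 6.1]
width: 0.483
grip_force: 26.9
```

Request:
{"api": "jog_arm", "payload": {"increments": [[[0,0,0,0,0,0.2,-0.2],[0,0,0,0,0,0,-0.2],[0,0,0,0,0,0,-0.2],[0,0,0,0,0,0,-0.2],[0,0,0,0,0,0,-0.2]]]}}

```text
time: 6.03
tool_pos: [0.6408, -0.1257, 0.1438]
tcp_rot: [-2.998, -0.936, 0.003]
wrist_force: [-4.8, -0.2, 5.5]
width: 0.481
grip_force: 26.9
```

```bash
python3 go.py .6413 -.1255 .140; python3 -c "
from workcell import read_state;print(read_state()['torque'])"
```

```text
t 6.03 pos [ 0.6408 -0.1257  0.1438] yang -55.33 zax [-2.e-03 -1.e-04 -1.e+00] F [-4.8 -0.2  5.5] Ftool [-4.1 -2.6 -5.5] w 0.481 g 26.9 q [-0.23  0.36  1.79 -0.    0.99  0.73]
tool delta units [0.018 0.004 0.126]
[-0.08474636  0.72661784 -0.06176129]
```

Request:
{"api": "jog_arm", "payload": {"increments": [[[0,0,0,0,0,0.4,-0.2],[0,0,0,0,0,0,-0.2],[0,0,0,0,0,0,0.3],[0,0,0,0,0,0,0.8],[0,0,0,0,0,0,1]]]}}

```text
time: 6.45
tool_pos: [0.6418, -0.1254, 0.143]
tcp_rot: [-3.018, -0.872, -0.001]
wrist_force: [-0.4, -0.1, -0.4]
width: 0.894
grip_force: 0.0
```

Request:
{"api": "jog_arm", "payload": {"increments": [[[0,0,0,0,0,0,1],[0,0,-0.3,0,0,0,1],[0,0,-0.9,0,0,0,1],[0,0,-0.9,0,0,0,1],[0,0,-0.9,0,0,0,1]]]}}

```text
time: 6.87
tool_pos: [0.6417, -0.1255, 0.2347]
tcp_rot: [-3.018, -0.873, 0.0]
wrist_force: [0.8, 0.3, 0.8]
width: 1.0
grip_force: 0.0
```

```bash
python3 go.py .5952 .0329 .235
python3 - <<'E'
from workcell import viewer
import cv2,numpy as np
from h import *
im,z=viewer.read_camera("scene"); p=viewer.camera_params("scene"); P=cloud(z,p)
H,S,V=cv2.split(cv2.cvtColor(im,cv2.COLOR_BGR2HSV))
m=(z>0)&(H>=5)&(H<=20)&(S>130)&(P[...,2]>.076)&(P[...,2]<.122)&(abs(P[...,0]-.595)<.05)&(abs(P[...,1]-.02)<.05)
q=P[m];print("handle",len(q),q.mean(0),q.min(0),q.max(0))
cv2.imwrite("pics/k2.png",cv2.convertScaleAbs(cv2.resize(im[180:400,150:500],None,fx=2,fy=2),alpha=1.5))
E
```

```text
t 6.87 pos [ 0.6417 -0.1255  0.2347] yang -57.74 zax [-2.e-04  2.e-04 -1.e+00] F [0.8 0.3 0.8] Ftool [ 0.8  0.2 -0.8] w 1.0 g 0.0 q [-0.23  0.27  1.72  0.    1.15  0.78]
tool delta units [ 1.509 -5.292 -0.008]
handle 261 [0.59575487 0.02866302 0.10078532] [0.58397015 0.02232082 0.07700071] [0.60015244 0.037807   0.11806706]
```

View pics/k2.png

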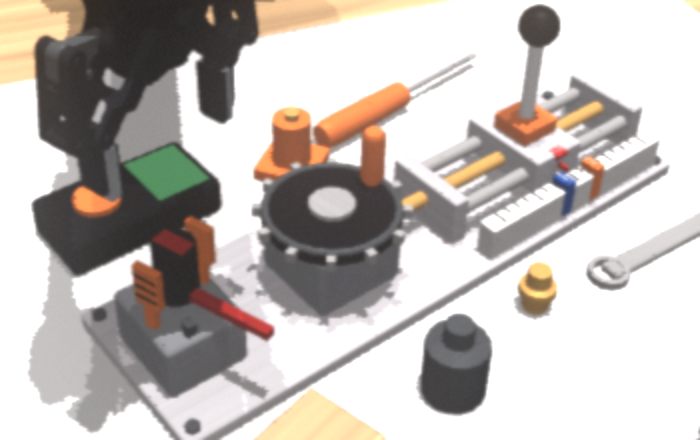

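The lock stays released: the pawl arm points away to (235,315) in the crop. The handle is free at (372,155). Going to the handle now.

Request:
{"api": "jog_arm", "payload": {"increments": [[[0.23,-0.9,0,0,0,0,1],[0.23,-0.9,0,0,0,0,1],[0.23,-0.9,0,0,0,0,1],[0.23,-0.9,0,0,0,0,1],[0.23,-0.9,0,0,0,0,1]]]}}

```text
time: 7.33
tool_pos: [0.5987, 0.008, 0.2344]
tcp_rot: [3.018, 0.872, 0.003]
wrist_force: [0.9, 0.1, -0.5]
width: 1.002
grip_force: 0.0
```

Request:
{"api": "jog_arm", "payload": {"increments": [[[0.23,-0.85,0,0,0,0,1],[0,0,0.9,0,0,0,1],[0,0,0.9,0,0,0,1],[0,0,0.8,0,0,0,1],[0,0,0,0,0,0,1]]]}}

```text
time: 7.75
tool_pos: [0.5876, 0.0326, 0.1508]
tcp_rot: [-3.015, -0.873, 0.013]
wrist_force: [-1.1, -0.4, -0.2]
width: 1.004
grip_force: 0.0
```

Request:
{"api": "jog_arm", "payload": {"increments": [[[0,0,0,0,0,0,-0.3],[0,0,0,0,0,0,-0.8],[0,0,0,0,0,0,-0.8],[0,0,0,0,0,0,-0.8],[0,0,0,0,0,0,-0.8]]], "force": 20}}

```text
time: 8.17
tool_pos: [0.5921, 0.0321, 0.1572]
tcp_rot: [3.017, 0.872, 0.005]
wrist_force: [0.2, 0.5, 0.0]
width: 0.296
grip_force: 0.0
```

```bash
python3 go.py .5910 .0323 .156
```

```text
t 8.17 pos [0.5921 0.0321 0.1572] yang -57.75 zax [ 0.003  0.    -1.   ] F [0.2 0.5 0. ] Ftool [ 0.5 -0.3 -0. ] w 0.296 g 0.0 q [0.01 0.24 1.92 0.   0.98 1.02]
tool delta units [-0.028 -0.025  0.039]
```

Request:
{"api": "jog_arm", "payload": {"increments": [[[0,0,0,0,0,0,-0.8],[0,0,0,0,0,0,-0.8],[0,0,0,0,0,0,-0.8],[0,0,0,0,0,0,-0.8],[0,0,0,0,0,0,-0.8]]], "force": 20}}

```text
time: 8.58
tool_pos: [0.5917, 0.0324, 0.1568]
tcp_rot: [3.018, 0.873, 0.003]
wrist_force: [-1.2, 0.7, 5.7]
width: 0.202
grip_force: 21.2
```

```bash
python3 go.py .5910 .0323 .156
cat > crank.py <<'E'
# rows for a clockwise arc about the wheel axis: python3 crank.py step_deg n  (from actual position)
import sys,numpy as np
from workcell import read_state
from scipy.spatial.transform import Rotation as R
c=np.array([.6064,-.0055]);st,n=float(sys.argv[1]),int(sys.argv[2])
s=read_state();M=R.from_rotvec(s["tcp_rot"]).as_matrix();p=s["tool_pos"][:2]-c
a=np.arctan2(p[1],p[0]);wheel=(np.degrees(.283+np.pi/2-a)+180)%360-180
print("pos",s["tool_pos"].round(4),"r",np.hypot(*p).round(4),"wheel deg",wheel.round(1),"F",s["wrist_force"].round(1),"t",s["time"])
cur=p.copy()
for k in range(1,n+1):
    b=a-np.radians(st*k);q=.04*np.array([np.cos(b),np.sin(b)])
    print((M.T@np.append(q-cur,0)/.03).round(2)[:2].tolist(), (q+c).round(3));cur=q
E
python3 crank.py 30 12
```

```text
t 8.58 pos [0.5917 0.0324 0.1568] yang -57.74 zax [ 1.9e-03  2.0e-04 -1.0e+00] F [-1.2  0.7  5.7] Ftool [-0.6 -1.2 -5.7] w 0.202 g 21.2 q [0.01 0.24 1.92 0.   0.98 1.02]
tool delta units [-0.022 -0.011  0.028]
pos [0.5917 0.0324 0.1568] r 0.0406 wheel deg -5.0 F [-1.2  0.7  5.7] t 8.5833
[0.62, 0.32] [0.613 0.034]
[0.39, 0.57] [0.631 0.026]
[0.05, 0.69] [0.644 0.009]
[-0.3, 0.62] [ 0.646 -0.012]
[-0.57, 0.39] [ 0.638 -0.031]
[-0.69, 0.05] [ 0.621 -0.043]
[-0.62, -0.3] [ 0.6   -0.045]
[-0.39, -0.57] [ 0.581 -0.037]
[-0.05, -0.69] [ 0.569 -0.02 ]
[0.3, -0.62] [0.567 0.001]
[0.57, -0.39] [0.575 0.02 ]
[0.69, -0.05] [0.592 0.032]
```

Request:
{"api": "jog_arm", "payload": {"increments": [[[0.62,0.32,0,0,0,0,-0.8],[0.39,0.57,0,0,0,0,-0.8],[0.05,0.69,0,0,0,0,-0.8],[-0.3,0.62,0,0,0,0,-0.8],[0,0,0,0,0,0,-0.8]]]}}

```text
time: 9.0
tool_pos: [0.6481, -0.0121, 0.1565]
tcp_rot: [3.018, 0.871, 0.008]
wrist_force: [5.5, -0.0, -0.5]
width: 0.205
grip_force: 21.2
```

```bash
python3 crank.py 30 10
```

```text
pos [ 0.6481 -0.0121  0.1565] r 0.0422 wheel deg 115.2 F [ 5.5 -0.  -0.5] t 9.0
[-0.63, 0.34] [ 0.638 -0.031]
[-0.69, 0.05] [ 0.621 -0.043]
[-0.62, -0.3] [ 0.6   -0.045]
[-0.38, -0.57] [ 0.581 -0.037]
[-0.05, -0.69] [ 0.569 -0.02 ]
[0.3, -0.62] [0.567 0.001]
[0.57, -0.38] [0.575 0.02 ]
[0.69, -0.05] [0.592 0.032]
[0.62, 0.3] [0.613 0.034]
[0.38, 0.57] [0.632 0.026]
```

Request:
{"api": "jog_arm", "payload": {"increments": [[[-0.63,0.34,0,0,0,0,-0.8],[-0.69,0.05,0,0,0,0,-0.8],[-0.62,-0.3,0,0,0,0,-0.8],[-0.38,-0.57,0,0,0,0,-0.8],[0,0,0,0,0,0,-0.8]]]}}

```text
time: 9.42
tool_pos: [0.5743, -0.0438, 0.156]
tcp_rot: [3.006, 0.872, -0.017]
wrist_force: [-14.4, -28.9, 9.9]
width: 0.193
grip_force: 21.9
```

Request:
{"api": "jog_arm", "payload": {"increments": [[[-0.05,-0.69,0,0,0,0,-0.8],[0.3,-0.62,0,0,0,0,-0.8],[0.57,-0.38,0,0,0,0,-0.8],[0.69,-0.05,0,0,0,0,-0.8],[0,0,0,0,0,0,-0.8]]]}}

```text
time: 9.83
tool_pos: [0.5898, 0.0316, 0.1557]
tcp_rot: [3.015, 0.873, -0.002]
wrist_force: [0.3, -3.8, 3.6]
width: 0.197
grip_force: 46.4
```

```bash
cat > ptr.py <<'E'
import numpy as np,cv2,sys
from workcell import viewer
from h import *
e=np.array([-.279,.960,0]);tiles=[]
for n,(u,v,w,h) in {"scene":(415,235,65,55),"top":(210,212,65,40)}.items():
    p=viewer.camera_params(n);ims=[viewer.read_camera(n) for _ in range(3)]
    im=np.mean([i[0] for i in ims],0).astype(np.uint8);P=np.mean([cloud(i[1],p) for i in ims],0)
    H,S,V=cv2.split(cv2.cvtColor(im,cv2.COLOR_BGR2HSV));z=P[...,2]
    w0=np.zeros_like(H,bool);w0[v:v+h,u:u+w]=1
    r=w0&((H<5)|(H>172))&(S>140)&(V>55)
    o=w0&(H>=6)&(H<=20)&(S>120)&(P[...,0]>.585)&(z<.056)
    b=w0&(H>95)&(H<125)&(S>110)
    g=lambda m,hh:(ray(np.argwhere(m).mean(0)[::-1],hh,p)@e)*1000
    for nm,m in(("red",r),("orange",o),("blue",b)):
        if m.sum(): print(n,nm,m.sum(),np.argwhere(m).mean(0)[::-1].round(2),"cloud s",round(float(np.median(P[m]@e)*1000),2),"ray s",g(m,.045).round(2))
    tiles.append(cv2.resize(im[v:v+h,u:u+w],None,fx=8 if 0 else 6,fy=6,interpolation=cv2.INTER_CUBIC))
H=max(t.shape[0] for t in tiles);out=np.hstack([cv2.copyMakeBorder(t,0,H-t.shape[0],0,0,cv2.BORDER_CONSTANT) for t in tiles])
cv2.imwrite(sys.argv[1],cv2.convertScaleAbs(out,alpha=1.5))
E
python3 crank.py 30 8; python3 ptr.py pics/p1.png
```

```text
pos [0.5898 0.0316 0.1557] r 0.0406 wheel deg -7.9 F [ 0.3 -3.8  3.6] t 9.8333
[0.63, 0.29] [0.611 0.034]
[0.41, 0.55] [0.63  0.027]
[0.08, 0.69] [0.643 0.011]
[-0.27, 0.63] [ 0.646 -0.01 ]
[-0.55, 0.41] [ 0.639 -0.029]
[-0.69, 0.08] [ 0.623 -0.042]
[-0.63, -0.27] [ 0.602 -0.045]
[-0.41, -0.55] [ 0.583 -0.038]
scene red 14 [435.64 256.21] cloud s 32.04 ray s 36.69
scene orange 87 [446.55 266.38] cloud s 35.97 ray s 30.64
scene blue 48 [432.75 274.12] cloud s 3.89 ray s -0.66
top red 29 [229.72 237.76] cloud s 32.38 ray s 34.08
top orange 35 [225.66 228.91] cloud s 36.99 ray s 37.45
top blue 40 [239.82 229.45] cloud s 6.94 ray s 12.25
```

View pics/p1.png

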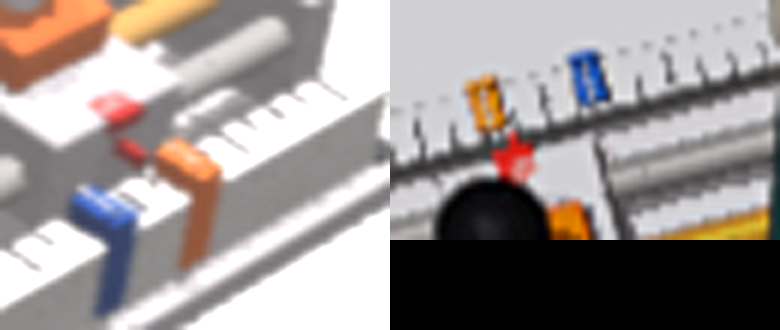

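At this point the pointer tip is at about (513,135) and the orange clip (486,102) in the top crop, so about 4.5 mm remains. I'll crank 120° more.

Request:
{"api": "jog_arm", "payload": {"increments": [[[0.33,0.12,0,0,0,0,-0.8],[0.3,0.17,0,0,0,0,-0.8],[0.41,0.55,0,0,0,0,-0.8],[0.08,0.69,0,0,0,0,-0.8],[0,0,0,0,0,0,-0.8]]]}}

```text
time: 10.55
tool_pos: [0.6468, 0.0157, 0.1562]
tcp_rot: [-3.013, -0.867, -0.018]
wrist_force: [13.1, 13.2, -3.6]
width: 0.196
grip_force: 45.3
```

```bash
python3 crank.py 15 6
```

```text
pos [0.6468 0.0157 0.1562] r 0.0456 wheel deg 78.6 F [13.1 13.2 -3.6] t 10.55
[-0.26, 0.33] [0.645 0.003]
[-0.16, 0.31] [ 0.646 -0.007]
[-0.23, 0.26] [ 0.645 -0.017]
[-0.29, 0.19] [ 0.64  -0.027]
[-0.33, 0.11] [ 0.634 -0.035]
[-0.35, 0.02] [ 0.625 -0.041]
```

Request:
{"api": "jog_arm", "payload": {"increments": [[[0,0,0,0,0,0,-0.8],[0,0,0,0,0,0,-0.8],[0,0,0,0,0,0,-0.8],[0,0,0,0,0,0,-0.8],[0,0,0,0,0,0,-0.8]]], "force": 20}}

```text
time: 10.97
tool_pos: [0.6466, 0.0158, 0.1562]
tcp_rot: [-3.014, -0.868, -0.02]
wrist_force: [13.7, 13.6, -5.9]
width: 0.193
grip_force: 45.0
```

```bash
python3 go.py .6425 .011 .1565;python3 crank.py 15 6; python3 ptr.py pics/p2.png
```

```text
t 10.97 pos [0.6466 0.0158 0.1562] yang -57.86 zax [ 0.0111  0.0083 -0.9999] F [13.7 13.6 -5.9] Ftool [18.8 -4.2  6.2] w 0.193 g 45.0 q [-0.02  0.33  1.81  0.01  0.99  0.99]
tool delta units [-0.2    0.064 -0.013]
pos [0.6466 0.0158 0.1562] r 0.0455 wheel deg 78.2 F [13.7 13.6 -5.9] t 10.9667
[-0.25, 0.33] [0.645 0.003]
[-0.16, 0.31] [ 0.646 -0.007]
[-0.23, 0.26] [ 0.645 -0.017]
[-0.29, 0.19] [ 0.64  -0.027]
[-0.33, 0.11] [ 0.634 -0.035]
[-0.35, 0.02] [ 0.625 -0.041]
scene red 19 [436.95 255.05] cloud s 35.4 ray s 40.65
scene orange 89 [446.58 266.51] cloud s 35.89 ray s 30.44
scene blue 48 [432.79 273.96] cloud s 3.7 ray s -0.31
top red 17 [228.47 236.59] cloud s 35.75 ray s 35.81
top orange 36 [225.72 229.03] cloud s 36.56 ray s 37.38
top blue 42 [239.38 229.81] cloud s 6.75 ray s 13.21
```

View pics/p2.png

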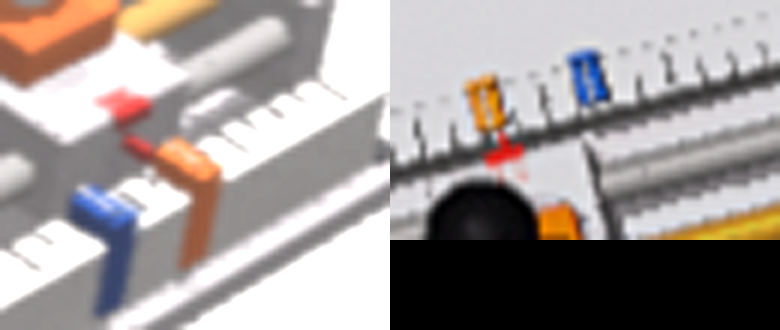

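The pointer tip (500,133) is now about 1 mm short of the clip line (486,102). The pads have crept on the handle, leaving a static side load of 19 N, so I'll open, let it relax and grip again.

Request:
{"api": "jog_arm", "payload": {"increments": [[[0,0,0,0,0,0,-0.2],[0,0,0,0,0,0,-0.2],[0,0,0,0,0,0,-0.2],[0,0,0,0,0,0,-0.2],[0,0,0,0,0,0,-0.2]]], "force": 20}}

```text
time: 11.68
tool_pos: [0.6417, 0.0109, 0.1549]
tcp_rot: [-3.018, -0.872, 0.002]
wrist_force: [-0.8, -0.5, 0.9]
width: 0.398
grip_force: 0.0
```

```bash
python3 go.py .6425 .011 .1565;python3 crank.py 15 3; python3 ptr.py pics/p3.png
python3 - <<'E'
from workcell import viewer
from h import *
im,z=viewer.read_camera("scene"); p=viewer.camera_params("scene"); P=cloud(z,p)
H,S,V=cv2.split(cv2.cvtColor(im,cv2.COLOR_BGR2HSV))
m=(z>0)&(H>=5)&(H<=20)&(S>130)&(P[...,2]>.076)&(P[...,2]<.122)&(abs(P[...,0]-.64)<.03)&(abs(P[...,1]-.01)<.04)
q=P[m];print("handle",len(q),q.mean(0),q.min(0),q.max(0))
E
```

```text
t 11.68 pos [0.6417 0.0109 0.1549] yang -57.76 zax [-1.2e-03  1.0e-04 -1.0e+00] F [-0.8 -0.5  0.9] Ftool [-0.9  0.  -0.9] w 0.398 g 0.0 q [-0.02  0.33  1.81  0.    1.    0.99]
tool delta units [ 0.024  0.01  -0.052]
pos [0.6417 0.0109 0.1549] r 0.0389 wheel deg 81.3 F [-0.8 -0.5  0.9] t 11.6833
[-0.05, 0.34] [0.646 0.001]
[-0.17, 0.3] [ 0.646 -0.009]
[-0.25, 0.25] [ 0.644 -0.019]
scene red 19 [436.89 255.  ] cloud s 34.7 ray s 40.69
scene orange 89 [446.6  266.51] cloud s 36.14 ray s 30.45
scene blue 46 [432.78 273.63] cloud s 3.55 ray s 0.27
top red 19 [228.68 236.74] cloud s 34.86 ray s 35.49
top orange 36 [225.72 229.03] cloud s 36.76 ray s 37.38
top blue 43 [238.09 230.86] cloud s 6.98 ray s 15.99
handle 220 [0.64741683 0.01339195 0.09974859] [0.63264934 0.00678806 0.07608338] [0.65131651 0.026763   0.11883026]
```

Request:
{"api": "jog_arm", "payload": {"increments": [[[0.05,0,0,0,0,0,-0.55],[0,0,0,0,0,0,-0.55],[0,0,0,0,0,0,-0.55],[0,0.27,0,0,0,0,-0.55],[-0.1,0.25,0,0,0,0,-0.55]]], "force": 20}}

```text
time: 12.45
tool_pos: [0.6499, -0.0026, 0.1554]
tcp_rot: [-3.017, -0.874, -0.001]
wrist_force: [-0.2, 1.9, 0.3]
width: 0.225
grip_force: 1.0
```

Request:
{"api": "jog_arm", "payload": {"increments": [[[0,0,0,0,0,0,-0.55],[0,0,0,0,0,0,-0.55],[0,0,0,0,0,0,-0.55],[0,0,0,0,0,0,-0.55],[0,0,0,0,0,0,-0.55]]]}}

```text
time: 12.87
tool_pos: [0.6495, -0.0034, 0.1554]
tcp_rot: [3.017, 0.873, 0.0]
wrist_force: [0.5, -1.7, -0.0]
width: 0.226
grip_force: 1.0
```

```bash
sed -i 's/(415,235,65,55)/(428,245,30,32)/; s/(210,212,65,40)/(214,218,26,24)/; s/fx=8 if 0 else 6,fy=6/fx=13,fy=13/' ptr.py; python3 go.py .6425 .011 .1565;python3 crank.py 15 3; python3 ptr.py pics/p4.png
```

```text
t 12.87 pos [ 0.6495 -0.0034  0.1554] yang -57.73 zax [ 5.e-04 -7.e-04 -1.e+00] F [ 0.5 -1.7 -0. ] Ftool [-0.5  1.7  0. ] w 0.226 g 1.0 q [-0.04  0.34  1.79 -0.    1.01  0.96]
tool delta units [ 0.058 -0.531 -0.038]
pos [ 0.6495 -0.0034  0.1554] r 0.0432 wheel deg 103.4 F [ 0.5 -1.7 -0. ] t 12.8667
[-0.3, 0.23] [ 0.645 -0.014]
[-0.27, 0.21] [ 0.642 -0.024]
[-0.32, 0.14] [ 0.636 -0.032]
scene red 17 [437.53 255.35] cloud s 36.42 ray s 40.79
scene orange 86 [446.6  265.85] cloud s 35.95 ray s 31.72
scene blue 36 [432.53 271.36] cloud s 2.85 ray s 4.08
top red 21 [228.   237.05] cloud s 36.05 ray s 36.85
top orange 35 [225.66 229.  ] cloud s 36.74 ray s 37.49
```

View pics/p4.png

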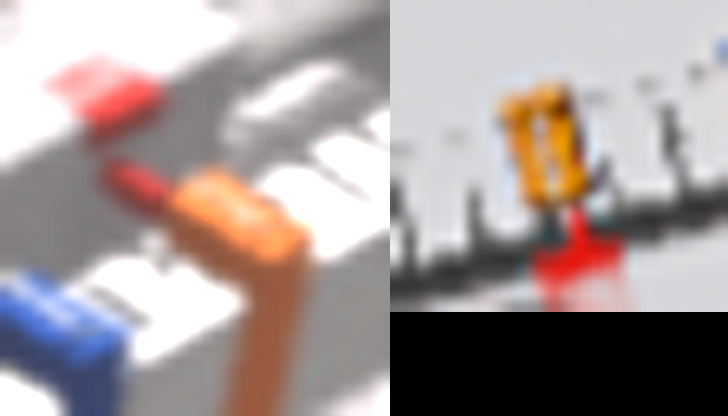

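Zoomed view: the pointer stem is at about (576,215) in the top crop and (140,187) in the scene crop. The clip face is centred at (540,148) and (241,216), so the pointer is still short. I'll cast rays for the distance.

```bash
cat > rel.py <<'E'
import numpy as np,cv2
from workcell import viewer
from h import *
O=np.array([.6413,-.1255])-(-.185)*np.array([-.279,.960])   # positioner origin
ex,ey=np.array([.960,.279]),np.array([-.279,.960])
def xy(uv,h,p): q=ray(uv,h,p)[:2]-O; return (np.array([q@ex,q@ey])*1000).round(2)
E
python3 - <<'E'
from rel import *
pts={"scene":dict(stem=(438.3,258.9),clipc=(446,261.1),n1=(441,259.9),n2=(444,257.6)),"top":dict(stem=(227.8,234),clipc=(225,228.9))}
for n in pts:
    p=viewer.camera_params(n)
    for k,u in pts[n].items(): print(n,k,[(h,xy(u,h,p).tolist()) for h in (.043,.045,.047,.049)])
    im,z=viewer.read_camera(n);P=cloud(z,p)
    H,S,V=cv2.split(cv2.cvtColor(im,cv2.COLOR_BGR2HSV))
    Q=(P[...,:2]-O)@np.stack([ex,ey],1)*1000;Z=P[...,2]*1000
    w=(abs(Q[...,0]-52)<14)&(abs(Q[...,1]-155)<12)
    o=w&(H>=6)&(H<=20)&(S>120)&(Z<56); top=o&(Z>43)
    print(n,"clip top",top.sum(),np.c_[Q[top],Z[top]].mean(0).round(2),"range",np.percentile(Q[top],[0,100],0).round(1).tolist(),np.percentile(Z[o],[2,50,98]).round(1))
    r=w&((H<5)|(H>172))&(S>120)&(V>45)
    for v,u in np.argwhere(r): print((u,v),Q[v,u].round(1),Z[v,u].round(1),end="; ")
    print()
E
```

```text
scene stem [(0.043, [42.33, 151.5]), (0.045, [43.92, 149.28]), (0.047, [45.51, 147.06]), (0.049, [47.1, 144.84])]
scene clipc [(0.043, [53.43, 156.91]), (0.045, [54.98, 154.67]), (0.047, [56.52, 152.43]), (0.049, [58.07, 150.19])]
scene n1 [(0.043, [46.63, 152.96]), (0.045, [48.2, 150.73]), (0.047, [49.78, 148.51]), (0.049, [51.35, 146.28])]
scene n2 [(0.043, [45.47, 161.31]), (0.045, [47.05, 159.05]), (0.047, [48.63, 156.8]), (0.049, [50.21, 154.54])]
scene clip top 48 [ 57.99 149.69  46.7 ] range [[49.1, 145.1], [65.9, 155.0]] [19.3 43.9 48.4]
(np.int64(438), np.int64(252)) [ 38.6 152.6] 53.8; (np.int64(439), np.int64(252)) [ 40.6 152.4] 55.1; (np.int64(437), np.int64(253)) [ 39. 150.] 53.3; (np.int64(438), np.int64(253)) [ 40.1 151.1] 53.4; (np.int64(439), np.int64(253)) [ 39.8 154. ] 51.9; (np.int64(435), np.int64(254)) [ 38.8 145.6] 53.2; (np.int64(436), np.int64(254)) [ 41.  145.2] 54.7; (np.int64(437), np.int64(254)) [ 39.7 149.4] 52.0; (np.int64(436), np.int64(258)) [ 38.6 150.3] 43.1; (np.int64(437), np.int64(258)) [ 41.3 149.2] 45.2; (np.int64(438), np.int64(258)) [ 42.1 15
[... 803 characters left out ...]
), np.int64(236)) [ 44.1 151.4] 40.3; (np.int64(229), np.int64(236)) [ 43.3 149.5] 41.7; (np.int64(230), np.int64(236)) [ 40.6 146.5] 52.7; (np.int64(231), np.int64(236)) [ 40.  144.6] 53.4; (np.int64(225), np.int64(237)) [ 48.  159.8] 19.1; (np.int64(226), np.int64(237)) [ 41.5 154.5] 48.5; (np.int64(227), np.int64(237)) [ 40.5 152.4] 51.4; (np.int64(228), np.int64(237)) [ 39.5 150.3] 53.9; (np.int64(229), np.int64(237)) [ 39.2 148.6] 53.0; (np.int64(230), np.int64(237)) [ 38.3 146.6] 55.2; (np.int64(225), np.int64(238)) [ 39.3 156.2] 53.1; (np.int64(226), np.int64(238)) [ 38.6 154.3] 54.1; (np.int64(227), np.int64(238)) [ 38.1 152.5] 53.9; (np.int64(228), np.int64(238)) [ 38.5 151.2] 49.9;
```

Rays put the stem at s≈150.3 and the clip line at about 152.4 mm, so roughly 2 mm (60°) remains. I'll turn the tool along with the handle.

Request:
{"api": "jog_arm", "payload": {"increments": [[[-0.15,0.07,0,0,0,1,-0.55],[-0.075,0.12,0,0,0,1,-0.55],[-0.075,0.12,0,0,0,1,-0.55],[-0.075,0.12,0,0,0,1,-0.55],[-0.075,0.12,0,0,0,1,-0.55]]]}}

```text
time: 13.68
tool_pos: [0.6422, -0.0224, 0.1554]
tcp_rot: [-3.139, -0.054, 0.001]
wrist_force: [0.3, 2.3, -0.8]
width: 0.227
grip_force: 1.0
```

```bash
python3 crank.py 6 1
```

```text
pos [ 0.6422 -0.0224  0.1554] r 0.0396 wheel deg 131.5 F [ 0.3  2.3 -0.8] t 13.6833
[-0.06, 0.13] [ 0.641 -0.026]
```

Request:
{"api": "jog_arm", "payload": {"increments": [[[-0.075,0.12,0,0,0,1,-0.55],[-0.075,0.12,0,0,0,1,-0.55],[-0.075,0.12,0,0,0,1,-0.55],[0,0,0,0,0,0,-0.55],[0,0,0,0,0,0,-0.55]]]}}

```text
time: 14.1
tool_pos: [0.6347, -0.0334, 0.1554]
tcp_rot: [-3.112, 0.426, 0.001]
wrist_force: [0.4, 0.9, 0.7]
width: 0.227
grip_force: 0.0
```

```bash
python3 crank.py 6 1; python3 go.py .6495 -.0034 .155; python3 ptr.py pics/p5.png
```

```text
pos [ 0.6347 -0.0334  0.1554] r 0.0397 wheel deg 150.8 F [0.4 0.9 0.7] t 14.1
[-0.07, 0.12] [ 0.632 -0.036]
t 14.1 pos [ 0.6347 -0.0334  0.1554] yang -105.57 zax [-8.e-04  5.e-04 -1.e+00] F [0.4 0.9 0.7] Ftool [ 0.1 -0.9 -0.7] w 0.227 g 0.0 q [-0.09  0.32  1.83  0.    1.    1.75]
tool delta units [ 0.208 -1.095  0.014]
scene red 13 [438.15 254.92] cloud s 37.28 ray s 42.45
scene orange 84 [446.54 265.9 ] cloud s 35.96 ray s 31.53
scene blue 33 [432.58 271.39] cloud s 2.71 ray s 4.08
top red 30 [227.37 237.93] cloud s 37.76 ray s 38.38
top orange 35 [225.66 228.91] cloud s 36.72 ray s 37.45
```

View pics/p5.png

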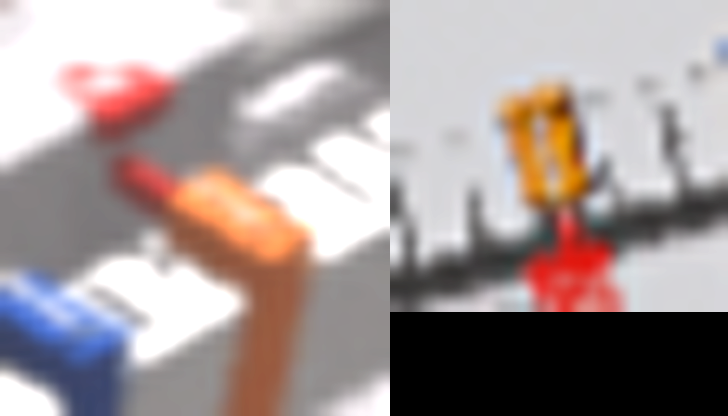

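The stem is now at (567,215) in the top crop, with the line's extension at about (564,215). Next is a sub-pixel check with both cameras.

```bash
cat > fine.py <<'E'
from rel import *
for n in("top","scene"):
    p=viewer.camera_params(n);im=np.mean([viewer.read_camera(n)[0].astype(float) for _ in range(6)],0)
    B,G,Rd=im[...,0],im[...,1],im[...,2]
    red=np.clip(Rd-np.maximum(G,B)*1.0-15,0,None)*(G<0.55*Rd)*((G-B)<.12*Rd); 
    if n=="top":
        for v in(232,233,234,235):
            c=np.arange(222,234);w=red[v,c]; 
            if w.sum()>20: u=(w*c).sum()/w.sum(); print("top stem row",v,"u",u.round(2),w.sum().round(0),xy((u,v),.045,p))
        for v in range(225,233):
            c=np.arange(221,232);print("clip row",v,"B",B[v,c].round(0).astype(int).tolist(),"R-B",(Rd-B)[v,c].round(0).astype(int).tolist())
        print("cols 221..231")
    else:
        for u in range(435,442):
            r=np.arange(256,263);w=red[r,u]
            if w.sum()>15: v=(w*r).sum()/w.sum(); print("scene stem col",u,"v",v.round(2),w.sum().round(0),[xy((u,v),h,p).tolist() for h in(.044,.045,.046)])
        print("scene B cols 440..453")
        for v in range(255,267): print(v,B[v,440:454].round(0).astype(int).tolist(),Rd[v,440:454].round(0).astype(int).tolist())
E
python3 fine.py
```

```text
top stem row 235 u 227.35 129.0 [ 45.26 151.62]
clip row 225 B [146, 126, 95, 82, 50, 39, 48, 118, 121, 127, 142] R-B [-4, 18, 51, 62, 98, 104, 49, 4, -2, -1, -2]
clip row 226 B [146, 99, 36, 10, 36, 0, 18, 108, 137, 139, 144] R-B [-3, 43, 107, 108, 88, 98, 56, 5, -4, -2, -2]
clip row 227 B [146, 102, 34, 13, 97, 27, 2, 84, 146, 147, 145] R-B [-6, 13, 88, 104, 27, 103, 125, 19, -6, -3, -2]
clip row 228 B [148, 138, 57, 13, 88, 28, 0, 56, 148, 149, 146] R-B [-6, -6, 80, 125, 35, 118, 145, 26, -10, -4, -3]
clip row 229 B [148, 149, 78, 18, 78, 48, 2, 39, 149, 147, 146] R-B [-5, -7, 57, 128, 60, 98, 144, 46, -10, -4, -2]
clip row 230 B [146, 148, 108, 30, 57, 73, 16, 31, 138, 104, 142] R-B [-4, -8, 12, 113, 88, 55, 128, 84, -3, -4, -2]
clip row 231 B [146, 149, 141, 44, 31, 104, 34, 6, 78, 85, 140] R-B [-2, -7, -7, 102, 116, 26, 114, 132, 17, -3, -3]
clip row 232 B [143, 149, 150, 59, 19, 92, 29, 0, 54, 106, 111] R-B [-2, -6, -7, 88, 128, 50, 118, 115, 22, -4, -1]
cols 221..231
scene stem col 437 v 258.0 33.0 [[40.31, 150.51], [41.12, 149.4], [41.92, 148.29]]
scene stem col 438 v 257.93
[... 1255 characters left out ...]
, 195, 176, 191, 213, 216, 216]
262 [78, 50, 44, 46, 52, 63, 76, 84, 83, 74, 86, 124, 180, 208] [100, 96, 101, 113, 142, 180, 198, 179, 178, 180, 188, 201, 210, 215]
263 [120, 63, 46, 44, 45, 50, 59, 62, 66, 67, 61, 83, 167, 202] [134, 102, 97, 98, 104, 133, 171, 173, 187, 198, 174, 155, 187, 209]
264 [122, 91, 72, 50, 44, 44, 46, 51, 60, 58, 53, 79, 155, 175] [130, 113, 106, 98, 96, 101, 114, 138, 173, 170, 136, 129, 172, 180]
265 [125, 146, 141, 90, 56, 47, 44, 44, 46, 46, 47, 66, 97, 108] [129, 152, 152, 116, 99, 99, 100, 103, 111, 112, 107, 114, 118, 112]
266 [171, 182, 197, 160, 109, 83, 60, 46, 43, 44, 47, 68, 89, 96] [176, 186, 203, 168, 128, 116, 105, 98, 100, 102, 102, 102, 100, 99]
```

Request:
{"api": "jog_arm", "payload": {"increments": [[[-0.075,0.12,0,0,0,1,-0.55],[-0.075,0.12,0,0,0,1,-0.55],[-0.05,0.08,0,0,0,0.7,-0.55],[0,0,0,0,0,0,-0.55],[0,0,0,0,0,0,-0.55]]]}}

```text
time: 15.42
tool_pos: [0.626, -0.0407, 0.1554]
tcp_rot: [3.021, -0.861, 0.0]
wrist_force: [-0.3, -0.1, -0.1]
width: 0.226
grip_force: 0.0
```

```bash
python3 crank.py 6 1; sed -i 's/\*(G<0.55\*Rd)\*((G-B)<.12\*Rd)/*((G-B)<.15*Rd)/; s/print("clip row".*/pass/; s/^        for v in range(255,267).*//; s/Rd-np.maximum(G,B)\*1.0-15/Rd-np.maximum(G,B)-6/' fine.py; python3 fine.py; python3 ptr.py pics/p6.png
```

```text
pos [ 0.626  -0.0407  0.1554] r 0.0403 wheel deg 167.2 F [-0.3 -0.1 -0.1] t 15.4167
[-0.08, 0.11] [ 0.622 -0.042]
top stem row 233 u 225.91 38.0 [ 49.63 153.31]
top stem row 234 u 226.54 55.0 [ 47.49 152.63]
top stem row 235 u 226.8 152.0 [ 45.53 152.61]
cols 221..231
scene stem col 436 v 257.48 32.0 [[38.46, 150.26], [39.26, 149.15], [40.07, 148.04]]
scene stem col 437 v 257.72 95.0 [[39.82, 151.06], [40.62, 149.95], [41.43, 148.84]]
scene stem col 438 v 257.86 177.0 [[41.02, 152.06], [41.81, 150.95], [42.61, 149.83]]
scene stem col 439 v 258.25 228.0 [[42.66, 152.55], [43.45, 151.43], [44.25, 150.32]]
scene stem col 440 v 258.99 241.0 [[44.88, 152.37], [45.68, 151.26], [46.47, 150.15]]
scene stem col 441 v 259.33 126.0 [[46.43, 152.96], [47.22, 151.84], [48.01, 150.73]]
scene B cols 440..453
scene red 18 [438.22 253.61] cloud s 38.46 ray s 45.16
scene orange 85 [446.49 265.72] cloud s 36.17 ray s 31.83
scene blue 34 [432.29 270.97] cloud s 2.91 ray s 4.5
top red 34 [227.24 238.5 ] cloud s 38.02 ray s 38.87
top orange 35 [225.66 228.91] cloud s 36.92 ray s 37.45
```

View pics/p6.png

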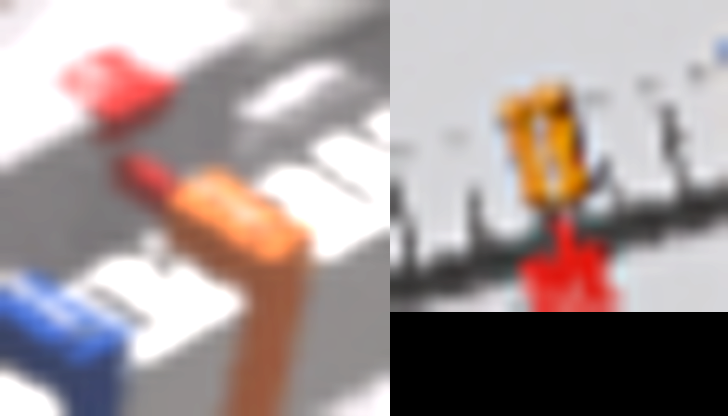

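The stem is at (563,225), on the extension of the clip's white line. The top-view rays give stem 152.4–152.6 against line 152.3 mm. I'll release and back off.

Request:
{"api": "jog_arm", "payload": {"increments": [[[0,0,0,0,0,0,-0.3],[0,0,0,0,0,0,-0.1],[0,0,0,0,0,0,-0.1],[0,0,-0.4,0,0,0,-0.1],[0,0,-0.8,0,0,0,-0.1]]]}}

```text
time: 16.73
tool_pos: [0.6235, -0.0403, 0.1885]
tcp_rot: [3.019, -0.864, -0.011]
wrist_force: [-0.1, -0.1, -0.3]
width: 0.448
grip_force: 0.0
```

Request:
{"api": "jog_arm", "payload": {"increments": [[[0,0,-0.8,0,0,0,-0.1],[0,0,-0.8,0,0,0,-0.1],[0,0,-0.5,0,0,0,-0.1],[0,0,0,0,0,0,-0.1],[0,0,0,0,0,0,-0.1]]]}}

```text
time: 17.15
tool_pos: [0.6268, -0.0406, 0.2563]
tcp_rot: [-3.02, 0.864, -0.005]
wrist_force: [0.5, 0.5, -0.8]
width: 0.452
grip_force: 0.0
```

```bash
python3 go.py .6495 -.0034 .25; python3 fine.py
python3 - <<'E'
from workcell import viewer
import cv2
im,_=viewer.read_camera("scene")
cv2.imwrite("pics/f.png",cv2.convertScaleAbs(cv2.resize(im[200:400,180:480],None,fx=2,fy=2),alpha=1.5))
E
```

```text
t 17.15 pos [ 0.6268 -0.0406  0.2563] yang -121.93 zax [ 3.5e-03 -3.0e-04 -1.0e+00] F [ 0.5  0.5 -0.8] Ftool [ 0.2 -0.7  0.8] w 0.452 g 0.0 q [-0.1   0.21  1.76  0.    1.17  2.02]
tool delta units [-0.013 -1.452  0.214]
top stem row 233 u 225.9 41.0 [ 49.64 153.33]
top stem row 234 u 226.53 60.0 [ 47.49 152.64]
top stem row 235 u 226.8 160.0 [ 45.53 152.6 ]
cols 221..231
scene stem col 436 v 257.54 30.0 [[38.56, 150.14], [39.37, 149.03], [40.17, 147.92]]
scene stem col 437 v 257.72 93.0 [[39.82, 151.07], [40.62, 149.95], [41.42, 148.84]]
scene stem col 438 v 257.86 171.0 [[41.01, 152.06], [41.81, 150.95], [42.61, 149.84]]
scene stem col 439 v 258.26 222.0 [[42.66, 152.54], [43.46, 151.43], [44.26, 150.31]]
scene stem col 440 v 258.99 235.0 [[44.88, 152.38], [45.67, 151.26], [46.47, 150.15]]
scene stem col 441 v 259.32 122.0 [[46.41, 152.98], [47.2, 151.87], [47.99, 150.75]]
scene B cols 440..453
```

View pics/f.png

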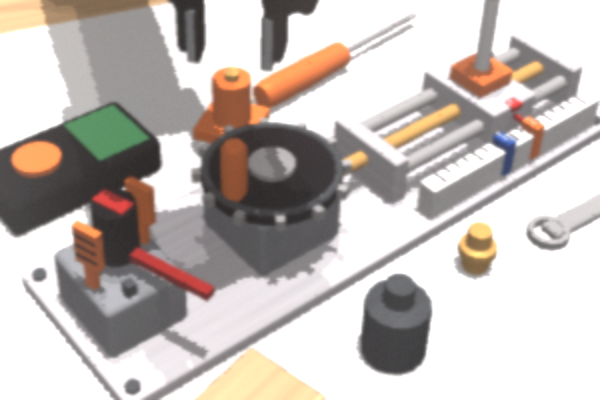

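The lock is released (pawl arm swung out to (180,275)), the arm is clear of everything, and the pointer did not move when I let go. Nothing else was disturbed, so I'm handing in.

```bash
python3 -c "
from workcell import bot;print(bot.finish_job())"
```

```text
the job is handed in; nothing more can be done
None
```

Job handed in: the lock is released (knob turned about 1.25 rad to its stop), the red pointer rests on the orange clip's white line to within about 0.3 mm by the top camera (the scene camera was less certain), and the arm is clear.

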